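# Hold a carving blank in the corner of a bench hook

## Task

Pick up the bevelled wooden blank from the bench and set it down, bevels up, on the base board of the bench hook with its long side along the fence, letting go of it there; do not drop it. Then push it flush against the fence, flat on the board and between the fence's ends, and hold it there with one firm diagonal push of the fingers that presses it against the fence and down onto the board at the same time, ready for carving. The program finishes while still holding that push; leave the mallet, gouge, chisel and dark offcut where they are.

Things in the scene. Friction and masses are not known exactly. Their poses are not given: they have to be found in the camera images.
- blank: Loose pale wooden blank, 56 mm (own x) by 140 mm (own y) by 28 mm high, 0.11 to 0.18 kg, lying flat on the bench. Its four sides are upright up to 18 mm; above that both long top edges have a 45 degree bevel, 10 by 10 mm, leaving a flat top 36 mm wide with a low rosette. It is the same turned half round. Origin: centre of its underside; z up.
- bench_hook: Bench hook screwed to the bench: base board 190 mm (own x) by 250 mm (own y), 18 mm thick, with a fence along its whole far (+x) edge, its top 50 mm above the bench. The fence's inner face, at own x = +65 mm, looks to -x, the robot's side; before it the board is clear for 160 mm. Origin: centre of the board's underside, at bench height; x square to the fence, y along it, z up.
- fence_foot (a point): Point in the corner where the fence's inner face meets the top of the base board, at the middle of the fence's length (18 mm above the bench). Axes as the bench hook's: x into the fence, y along it, z up. The seated blank's origin lies at x = -28 mm, z = 0 from here.
- hook_base: The base board of the bench hook (see there), waxed plywood; the blank, waxed too, slides on it easily (friction about 0.35). Origin: centre of its underside.
- hook_fence: The fence of the bench hook (see there): a dark wooden bar 30 x 250 x 32 mm. Origin: centre of its underside, on the board's top.
- mallet: Bystander: carver's mallet standing on its head, handle up, 86 mm wide, 235 mm high. Origin: centre of its underside.
- gouge: Bystander: gouge with a wooden handle lying on the bench beyond the work, 235 mm long along own x (handle -108 to +8 mm, blade to +127 mm), 22 mm wide, 20 mm high. Origin: near its middle, at bench height.
- chisel: Bystander: chisel with a black handle, same size and axes as the gouge, also beyond the work.
- offcut: Bystander: dark wooden offcut, a plain block 60 x 130 x 25 mm without bevels, off to the robot's right. Origin: centre of its underside.

How it is judged:
By the outcome, as a careful person would: the job done as asked, in the order asked, and still so for the second after the job is handed in, while the arm keeps its last pose, push and grip.
It also fails if it takes over 59 s, if anything falls off the work surface, if the arm or the gripper's body presses on something with over 40 N, if the wrist force passes 120 N, or if a joint passes its speed limit or range.

## Robot

A 6-joint arm with a two-finger parallel gripper is mounted at the origin on the work surface. World frame = base frame: x ahead of the robot, y to its left, z up, the work surface at z = 0. Lengths are in m, angles in rad, forces in N, time in s.
With the tool pointing down it reaches from about 0.35 to 0.875 m from the base axis. Payload 4.2 kg.
Tool frame: the origin (TCP) lies on the mounting face of the last link; the fingertips stand 182 mm ahead of it and the grasp point (between the pads) lies 164 mm ahead of it (robot.grasp_offset is the distance from the TCP to the grasp point, in m); z points along the fingers, y is the direction in which the jaws open and shut (so a half turn about z gives the same grasp; the last joint's range is limited). The gripper opens to 87 mm and grips with 3 to 60 N. Pads are 19 mm wide; open, the fingers measure 117 mm over their backs; the gripper's body (75 mm by 190 mm) begins 51 mm behind the grasp point.
Start: joints at [1.526, 0.385, 0.008, 0, -1.194, -0.259], TCP at [0.187, 0.596, 0.405] pointing down, gripper open.
Joint ranges: [-3.14, 3.14], [-1.21, 2.06], [-1.07, 1.41], [-3.16, 2.05], [-2.99, -0.16], [-3.1, 3.1]. Speed limits (rad/s): [2.79, 2.79, 3.14, 3.14, 3.14, 3.14].

## Interface

Orientations are given as a rotation vector (axis times angle).
In Python, from workcell import sensors, cams, hand_in, robot gives the robot as it stands.
- The arm moves only by the tool jog_arm, never from a script. Its argument "series" is a list that holds one entry, the list of rows, each a list of 6 numbers: the shift along the tool's x, y, z in m, then the turn, a rotation vector about the tool's x, y, z in rad. A call has 1 to 8 rows; each row is the pose to reach, as a shift and turn from the pose measured when the call began, along the tool's axes at that moment; what a row does not reach only later rows make up. A row lasts 1/12 s, in which the tool goes at most 41.7 mm and 7.16 degrees, less where a joint would pass 70% of its speed; a pose out of reach is approached as far as the arm can. A call with a gripper value outside its range is refused whole. "fingers" is the finger opening in m, from 0 to 0.087, set as the call begins (left out, the last holds). The fingers move at their own pace and stop on an object; "grip_force" is the grip in N (left out, the last holds). Time passes only in rows, so rows that repeat a pose let the fingers close. It gives the time, the measured TCP pose, the force and the opening at its end, in the units of the state.
- sensors.sense(): the state, without advancing time (a new reading comes with each control period).
- cams.camera(name): name is "scene" or "side" or "wrist"; returns the picture (400x640x3 uint8, red, green, blue); there is no depth.
- cams.camera_model(name): a dict with "fx", "fy", "cx", "cy" (pixels), "R" (3x3) and "t" (3): a world point X has camera coordinates R X + t; the wrist camera has in their place "tool_from_camera" (4x4, takes a point from camera to tool coordinates, whose origin is the TCP and whose axes are the flange's). Camera axes: x right, y down, z forward; pixel columns grow to the right and rows downward; lengths in m; the calibration is good to about 2 mm. The wrist camera is an equidistant fisheye: a pixel r from the principal point sees the ray r / f radians off the axis. A picture is of the moment at which its call begins: read the wrist's pose just before it. camera_model takes no time and is no camera call.
- hand_in(): hands the job in, once; it reports no verdict.
The state is a dict: "time": time; "joint_positions": joint angles; "joint_velocities": joint speeds; "tau": joint torques, N m; "eef_pos": TCP position; "eef_rot": TCP orientation; "wrist_force": force on the tool from outside, world axes, zero at the start; "wrist_torque": the same for the moment, N m; "grip_width": opening from 0.0 (shut) to 1.0 (fully open).
Only numpy, scipy, OpenCV 4.12 (cv2) and the standard library are available. Lean on these libraries where they do the work, as an engineer would, in place of code of your own. Each camera call takes 0.05 s, during which the arm holds its last target. There are 200 camera calls.

## Working session

There is one attempt and no reset: what is moved stays moved. The work goes in short steps, Python scripts to look and compute and a tool call to move; the robot and the scene stay as the last step left them, time stands still between calls to the robot, and variables do not carry over. Pictures are saved under pics/ and viewed, about 8 in all and at most 12, crops included, and the job is handed in when it is done.

Besides the shell and the picture viewer there is one more tool, called after "Request:" by a JSON object that holds its "api" and its "payload". jog_arm: Moves the arm, as the interface text tells. Its arguments: {"type":"object","properties":{"series":{"type":"array"},"fingers":{"type":"number"},"grip_force":{"type":"number"}},"required":["series"]}

```bash
ls; mkdir -p pics
python3 - <<'E'
from workcell import sensors,cams,robot
import cv2
s=sensors.sense();print(s)
for n in ["scene","side","wrist"]:
    cv2.imwrite(f"pics/{n}0.png",cams.camera(n)[:,:,::-1]);print(n,cams.camera_model(n))
E
```

```text
pics
{'time': 0.0, 'joint_positions': array([ 1.52556006e+00,  3.85574707e-01,  6.61882090e-03, -4.92855280e-04,
       -1.19402123e+00, -2.58596786e-01]), 'joint_velocities': array([ 1.18839831e-03,  3.81754918e-04, -1.17776816e-03, -4.16090508e-05,
       -7.37411025e-04, -1.62832005e-03]), 'tau': array([-7.08135813e-04, -3.90664208e+01,  1.87409270e+01,  4.21973169e+00,
        1.10083105e-02, -1.95334278e-04]), 'eef_pos': array([0.18689427, 0.59618635, 0.40364638]), 'eef_rot': array([ 3.10317564e+00, -4.75372804e-01, -3.50474608e-04]), 'wrist_force': array([-1.17715737, -0.00600411, -0.04752515]), 'wrist_torque': array([ 0.01043072,  0.03440449, -0.01136763]), 'grip_width': 1.0012381524903138}
scene {'fx': 469.779362022133, 'fy': 469.779362022133, 'cx': 323.37452067171716, 'cy': 196.78474392484927, 'R': array([[ 0.01133731,  0.99986791,  0.01164552],
       [ 0.83741397, -0.00312946, -0.5465602 ],
       [-0.54645157,  0.01594865, -0.83733883]]), 't': array([-6.31696011e-04, -4.76702597e-01,  1.85637723e+00])}
side {'fx': 372.50658267957203, 'fy': 372.50658267957203, 'cx': 319.5405007007541, 'cy': 197.85544902907483, 'R': array([[-0.99875572, -0.04951636,  0.00592824],
       [-0.03884267,  0.69783918, -0.71520048],
       [ 0.03127717, -0.71454084, -0.69889422]]), 't': array([0.59280991, 0.04073243, 1.31744984])}
wrist {'fx': 309.70691628693146, 'fy': 309.70691628693146, 'cx': 323.8959690116964, 'cy': 197.99875162666658, 'tool_from_camera': array([[-1.67725926e-05, -9.63406420e-01, -2.68044902e-01,
         7.25777041e-02],
       [ 1.00000000e+00, -1.43055833e-05, -1.11567199e-05,
         8.28508369e-04],
       [ 6.91391688e-06, -2.68044902e-01,  9.63406420e-01,
         2.02064848e-02],
       [ 0.00000000e+00,  0.00000000e+00,  0.00000000e+00,
         1.00000000e+00]])}
```

View pics/scene0.png

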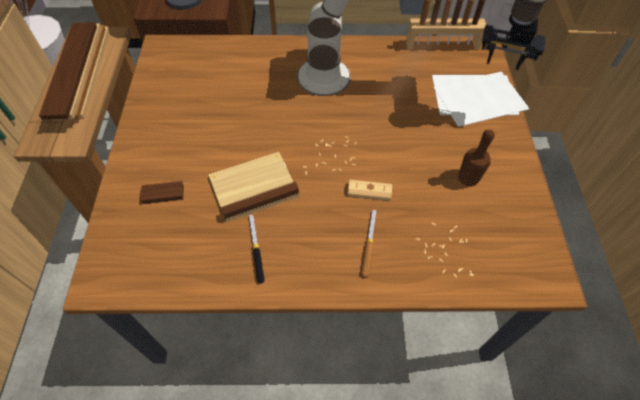

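View pics/side0.png

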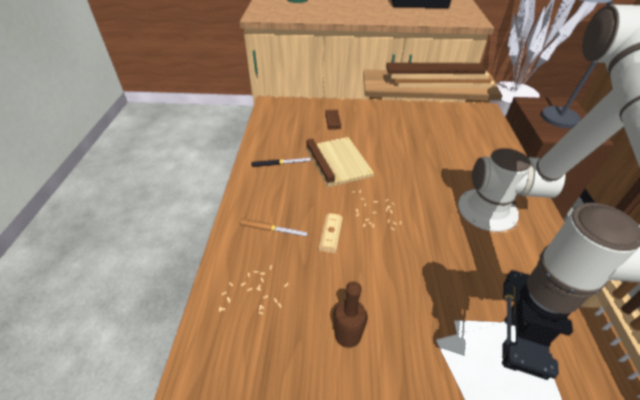

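The scene view shows the blank at about (370,189), the hook around (253,184) with its fence on the lower edge, the offcut at (162,192), and the mallet at (475,160). Next I'll enlarge crops of the blank and hook.

Run:
```python
import cv2,numpy as np
a=cv2.imread("pics/scene0.png");b=cv2.imread("pics/side0.png")
c1=cv2.resize(a[145:220,200:400],None,fx=4,fy=4,interpolation=cv2.INTER_CUBIC)  # 800x300
c2=cv2.resize(b[132:192,300:380],None,fx=5,fy=5,interpolation=cv2.INTER_CUBIC) # 400x300
c3=cv2.resize(b[202:262,292:372],None,fx=5,fy=5,interpolation=cv2.INTER_CUBIC)
cv2.imwrite("pics/crop0.png",np.vstack([c1,np.hstack([c2,c3])]))
```

```text
(no output)
```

View pics/crop0.png

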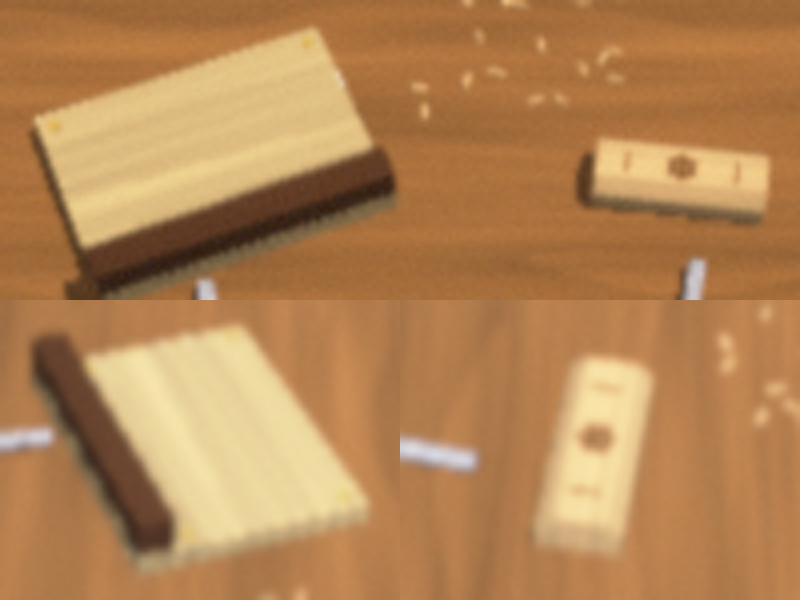

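The crop shows the hook's near board corners at (36,118) and (316,28), and the fence feet at (85,248) and (372,150). The blank's rosette is at (682,166), with its ticks at (628,162) and (737,173). I can find the same points in the side view. Next I'll fit the poses to both views.

```bash
cat > h.py <<'E'
import numpy as np
from workcell import cams
from scipy.optimize import least_squares
def proj(n,X):
    m=cams.camera_model(n);c=np.atleast_2d(X)@np.array(m["R"]).T+m["t"]
    return np.c_[m["fx"]*c[:,0]/c[:,2]+m["cx"],m["fy"]*c[:,1]/c[:,2]+m["cy"]]
def at(n,u,z):
    m=cams.camera_model(n);R=np.array(m["R"]);d=R.T@[(u[0]-m["cx"])/m["fx"],(u[1]-m["cy"])/m["fy"],1];c=-R.T@m["t"]
    return c+d*(z-c[2])/d[2]
def T(p,L):
    c,s=np.cos(p[2]),np.sin(p[2]);L=np.atleast_2d(L)
    return np.c_[p[0]+c*L[:,0]-s*L[:,1],p[1]+s*L[:,0]+c*L[:,1],L[:,2]]
E
python3 - <<'E'
from h import *
S=lambda x,y:((x+.5)/4-.5+200,(y+.5)/4-.5+145)
D=lambda x,y:((x+.5)/5-.5+300,(y-300+.5)/5-.5+132)
B=lambda x,y:((x-400+.5)/5-.5+292,(y-300+.5)/5-.5+202)
H=[("scene",S(36,118),(-.095,-.125,.018)),("scene",S(316,28),(-.095,.125,.018)),("scene",S(372,150),(.065,.125,.018)),("scene",S(85,248),(.065,-.125,.018)),
("side",D(242,325),(-.095,-.125,.018)),("side",D(367,505),(-.095,.125,.018)),("side",D(88,357),(.065,-.125,.018))]
f=lambda p:np.concatenate([proj(n,T(p,l))[0]-u for n,u,l in H])
r=least_squares(f,[.5,-.2,.2]);print("hook",r.x,r.fun.reshape(-1,2).round(1).tolist())
for n,F,P in (("scene",S,[(682,166),(628,162),(737,173)]),("side",B,[(596,437),(607,386),(586,491)])):
    q=[at(n,F(*u),.028) for u in P];print(n,np.round(q,4).tolist(),"yaw",np.arctan2(*-(q[2]-q[1])[:2]*[1,-1]) )
K=[("scene",S(682,166),0),("scene",S(628,162),-1),("scene",S(737,173),1),("side",B(596,437),0),("side",B(607,386),-1),("side",B(586,491),1)]
g=lambda p:np.concatenate([proj(n,T(p,(0,k*p[3],.028)))[0]-u for n,u,k in K])
r2=least_squares(g,[.5,.1,0,.045]);print("blank",r2.x,r2.fun.reshape(-1,2).round(1).tolist())
# scene check against outlines: upper corners of the sides
p=r2.x;print("blank corners z18 in scene crop",((proj("scene",T(p,[(a,b,.018) for a in(-.028,.028) for b in(-.07,.07)]))-[200,145]+.5)*4).round().tolist())
print("side crop",((proj("side",T(p,[(a,b,.018) for a in(-.028,.028) for b in(-.07,.07)]))-[292,202]+.5)*5+[400,300]).round().tolist())
E
```

```text
hook [ 0.52146649 -0.24119336  0.38506818] [[-1.1, -2.1], [-0.6, -1.7], [1.8, 3.0], [-0.1, 3.0], [2.4, -0.4], [2.4, -0.6], [-2.1, 0.3]]
scene [[0.5464, 0.1471, 0.028], [0.5423, 0.103, 0.028], [0.5535, 0.1915, 0.028]] yaw -0.12576566244316942
side [[0.5498, 0.146, 0.028], [0.5438, 0.1007, 0.028], [0.5549, 0.1914, 0.028]] yaw -0.12230694694456308
blank [ 0.54867829  0.14674423 -0.1245732   0.04496282] [[-0.0, 0.6], [-0.3, 0.2], [-0.0, 0.2], [0.3, 0.2], [0.2, 0.3], [0.2, 0.0]]
blank corners z18 in scene crop [[599.0, 140.0], [768.0, 156.0], [593.0, 195.0], [765.0, 213.0]]
side crop [[654.0, 377.0], [625.0, 539.0], [573.0, 366.0], [537.0, 526.0]]
```

The scene camera looks from beyond the fence. The edge where brown meets board is therefore the fence's top inner edge (z=0.05), not its foot. I'll refit with that.

Run:
```python
from h import *
S=lambda x,y:((x+.5)/4-.5+200,(y+.5)/4-.5+145)
D=lambda x,y:((x+.5)/5-.5+300,(y-300+.5)/5-.5+132)
H=[("scene",S(36,118),(-.095,-.125,.018)),("scene",S(316,28),(-.095,.125,.018)),("scene",S(372,150),(.065,.125,.05)),("scene",S(85,248),(.065,-.125,.05)),
("side",D(242,325),(-.095,-.125,.018)),("side",D(367,505),(-.095,.125,.018)),("side",D(66,335),(.065,-.125,.05)),("side",D(172,515),(.065,.125,.05))]
f=lambda p:np.concatenate([proj(n,T(p,l))[0]-u for n,u,l in H])
r=least_squares(f,[.5,-.2,.2],loss='soft_l1');print("hook",r.x,f(r.x).reshape(-1,2).round(1).tolist())
h=r.x
print("foot",T(h,(.065,0,.018)),"seat origin",T(h,(.037,0,.018)))
from workcell import sensors
from scipy.spatial.transform import Rotation as R
s=sensors.sense();M=R.from_rotvec(s["eef_rot"]).as_matrix();print(M.round(3))
b=np.array([.5487,.1467,.15+.164]);print(M.T@(b-s["eef_pos"]))
```

```text
hook [ 0.53084394 -0.23751625  0.38675905] [[-0.3, 0.2], [0.3, 0.4], [2.5, -0.3], [-0.9, 0.3], [0.2, 0.0], [0.1, -0.1], [-0.0, -1.1], [0.4, 0.4]]
foot [[ 0.5910428  -0.21299898  0.018     ]] seat origin [[ 0.56511098 -0.22356027  0.018     ]]
[[ 0.954 -0.299 -0.   ]
 [-0.299 -0.954 -0.002]
 [ 0.     0.002 -1.   ]]
[0.47974739 0.32050599 0.09050138]
```

Request:
{"api": "jog_arm", "payload": {"series": [[[0.03, 0.02, -0.03, 0, 0, 0.12], [0.06, 0.04, -0.04, 0, 0, 0.24], [0.09, 0.06, -0.04, 0, 0, 0.36], [0.12, 0.08, -0.04, 0, 0, 0.48], [0.15, 0.1, -0.04, 0, 0, 0.6], [0.18, 0.12, -0.04, 0, 0, 0.72], [0.21, 0.14, -0.04, 0, 0, 0.84], [0.24, 0.16, -0.04, 0, 0, 0.96]]], "fingers": 0.087, "grip_force": 25}}

```text
time: 0.82
eef_pos: [0.3687, 0.3702, 0.4441]
eef_rot: [2.528, -1.862, 0.001]
wrist_force: [1.5, 0.6, -0.1]
grip_width: 1.0
```

```bash
cat >> h.py <<'E'
from scipy.spatial.transform import Rotation as R
from workcell import sensors
def pose(verbose=1):
    s=sensors.sense();M=R.from_rotvec(s["eef_rot"]).as_matrix()
    if verbose: print("t %.2f"%s["time"],"pos",s["eef_pos"].round(4),"q",s["joint_positions"].round(3),"F",s["wrist_force"].round(1),"w",round(s["grip_width"]*.087,4))
    open("log.txt","a").write(repr([s["joint_positions"].tolist(),s["eef_pos"].tolist(),s["eef_rot"].tolist()])+"\n")
    return s["eef_pos"],M
def go(gp,xang,tilt=0,off=.164):
    "tool shift/turn to put the point off ahead of the TCP at gp, tool x at heading xang, then tilted about tool y"
    p,M=pose();G=R.from_euler("ZYX",[xang,0,np.pi]).as_matrix()@R.from_euler("y",tilt).as_matrix()
    t=np.array(gp)-off*G[:,2];print("TCP target",t.round(4),"shift",(M.T@(t-p)).round(4),"turn",R.from_matrix(M.T@G).as_rotvec().round(4))
E
python3 -c "
from h import *
go([.5487,.1467,.10],-.1246-np.pi/2)"
```

```text
t 0.82 pos [0.3687 0.3702 0.4441] q [ 1.098  0.183 -0.175  0.    -1.215 -0.797] F [ 1.5  0.6 -0.1] w 0.087
TCP target [0.5487 0.1467 0.264 ] shift [ 0.2666 -0.1058  0.1804] turn [ 0.0008 -0.0017  0.4259]
```

Request:
{"api": "jog_arm", "payload": {"series": [[[0.033, -0.013, 0.0, 0, 0, 0.06], [0.067, -0.026, 0.0, 0, 0, 0.12], [0.1, -0.04, 0.0, 0, 0, 0.18], [0.133, -0.053, 0.015, 0, 0, 0.24], [0.167, -0.066, 0.03, 0, 0, 0.3], [0.2, -0.079, 0.05, 0, 0, 0.36], [0.233, -0.092, 0.07, 0, 0, 0.41], [0.2666, -0.1058, 0.09, 0, 0, 0.426]]]}}

```text
time: 1.48
eef_pos: [0.5493, 0.1452, 0.3535]
eef_rot: [2.075, -2.356, 0.001]
wrist_force: [0.4, 0.3, -1.1]
grip_width: 0.997
```

Run:
```python
from h import *
import cv2
p,M=pose()
im=cams.camera("wrist");cv2.imwrite("pics/w1.png",im[:,:,::-1])
m=cams.camera_model("wrist");C=np.array(m["tool_from_camera"])
def pw(X):
    c=(np.linalg.inv(C)@np.r_[M.T@(np.array(X)-p),1])[:3];r=np.hypot(*c[:2]);k=m["fx"]*np.arctan2(r,c[2])/r
    return (k*c[:2]+[m["cx"],m["cy"]]).round(1)
b=[.5487,.1467,-.1246]
for l in [(0,0,.028),(0,.045,.028),(0,-.045,.028),(.018,.07,.028),(-.018,.07,.028),(.018,-.07,.028),(-.018,-.07,.028)]: print(l,pw(T(b,l)[0]))
go([.5487,.1467,.10],-.1246-np.pi/2)
```

```text
t 1.48 pos [0.5493 0.1452 0.3535] q [ 5.440e-01  3.310e-01 -2.100e-01  1.000e-03 -1.031e+00 -6.710e-01] F [ 0.4  0.3 -1.1] w 0.0867
(0, 0, 0.028) [323.7 189.5]
(0, 0.045, 0.028) [323.8 230.8]
(0, -0.045, 0.028) [323.6 145.2]
(0.018, 0.07, 0.028) [307.3 252.1]
(-0.018, 0.07, 0.028) [340.4 252. ]
(0.018, -0.07, 0.028) [305.1 120.1]
(-0.018, -0.07, 0.028) [342. 120.]
t 1.53 pos [0.5512 0.1412 0.3485] q [ 5.36e-01  3.39e-01 -2.12e-01  1.00e-03 -1.03e+00 -6.68e-01] F [ 2.7  0.1 -2.9] w 0.087
TCP target [0.5487 0.1467 0.264 ] shift [-0.0057  0.0027  0.0845] turn [ 0.0068 -0.0068 -0.0071]
```

View pics/w1.png

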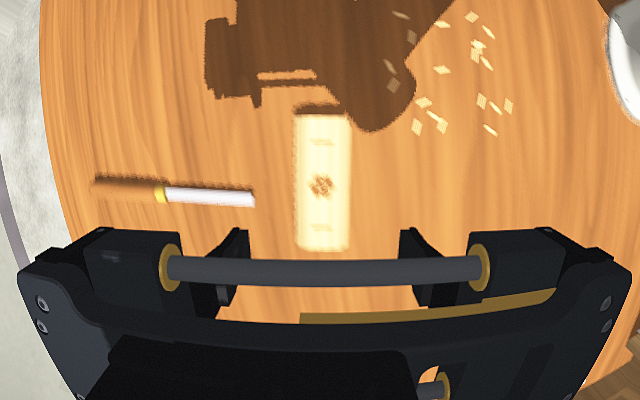

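The wrist view has the blank straight ahead with its rosette at (321,185). I predicted (323.7,189.5), but the arm was still settling by a few mm. The yaw agrees. I'll descend and measure again once it is at rest.

Request:
{"api": "jog_arm", "payload": {"series": [[[-0.0057, 0.0027, 0.03, 0.007, -0.007, -0.007], [-0.0057, 0.0027, 0.05, 0.007, -0.007, -0.007], [-0.0057, 0.0027, 0.0645, 0.007, -0.007, -0.007], [-0.0057, 0.0027, 0.0745, 0.007, -0.007, -0.007], [-0.0057, 0.0027, 0.0745, 0.007, -0.007, -0.007], [-0.0057, 0.0027, 0.0745, 0.007, -0.007, -0.007]]]}}

```text
time: 2.03
eef_pos: [0.5489, 0.147, 0.2741]
eef_rot: [2.079, -2.355, 0.0]
wrist_force: [0.3, 0.2, 0.6]
grip_width: 1.001
```

```bash
cat >> h.py <<'E'
def pw(X,p,M):
    m=cams.camera_model("wrist");C=np.array(m["tool_from_camera"])
    c=(np.linalg.inv(C)@np.r_[M.T@(np.array(X)-p),1])[:3];r=np.hypot(*c[:2]);k=m["fx"]*np.arctan2(r,c[2])/r
    return (k*c[:2]+[m["cx"],m["cy"]]).round(1)
E
python3 - <<'E'
from h import *
import cv2
p,M=pose()
im=cams.camera("wrist");cv2.imwrite("pics/w2.png",cv2.resize(im[60:260,240:400,::-1],None,fx=3,fy=3,interpolation=cv2.INTER_CUBIC))
b=[.5487,.1467,-.1246]
for l in [(0,0,.028),(0,.045,.028),(0,-.045,.028),(.018,-.07,.028),(-.018,-.07,.028),(.028,-.07,.018),(-.028,-.07,.018)]: print(l,(pw(T(b,l)[0],p,M)-[240,60]+.5)*3)
go([.5487,.1467,.10],-.1246-np.pi/2)
E
```

```text
t 2.03 pos [0.5489 0.147  0.2741] q [ 0.547  0.417 -0.305  0.    -0.849 -0.671] F [0.3 0.2 0.6] w 0.0871
(0, 0, 0.028) [250.5 456.6]
(0, 0.045, 0.028) [250.5 612.9]
(0, -0.045, 0.028) [250.5 280.8]
(0.018, -0.07, 0.028) [175.8 179.1]
(-0.018, -0.07, 0.028) [325.2 179.1]
(0.028, -0.07, 0.018) [139.5 179.1]
(-0.028, -0.07, 0.018) [361.5 179.1]
t 2.08 pos [0.5491 0.1471 0.2749] q [ 0.547  0.416 -0.304  0.    -0.849 -0.671] F [ 0.3 -0.5  0.9] w 0.0873
TCP target [0.5487 0.1467 0.264 ] shift [0.0005 0.0004 0.0109] turn [-0.0016  0.0008  0.0006]
```

View pics/w2.png

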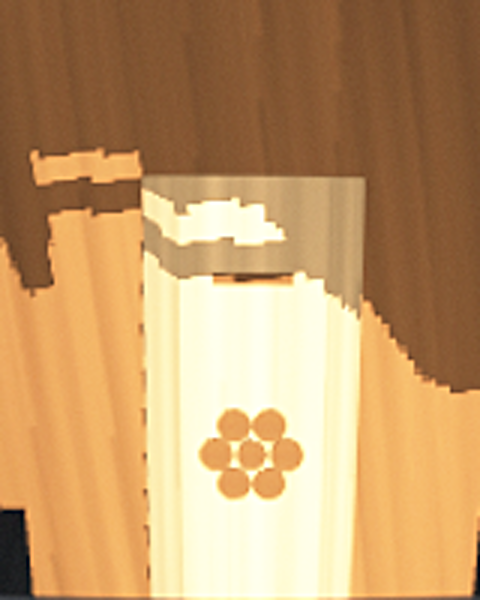

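The rosette at (251,454) matches the prediction of (250.5,456.6) to under 1 mm. I'll descend and grip.

Request:
{"api": "jog_arm", "payload": {"series": [[[0.0005, 0.0004, 0.025, 0, 0, 0], [0.0005, 0.0004, 0.05, 0, 0, 0], [0.0005, 0.0004, 0.07, 0, 0, 0], [0.0005, 0.0004, 0.081, 0, 0, 0], [0.0005, 0.0004, 0.086, 0, 0, 0], [0.0005, 0.0004, 0.088, 0, 0, 0], [0.0005, 0.0004, 0.088, 0, 0, 0]]]}}

```text
time: 2.67
eef_pos: [0.5493, 0.1471, 0.1877]
eef_rot: [-2.078, 2.352, -0.002]
wrist_force: [-1.0, 0.3, -0.3]
grip_width: 1.004
```

Request:
{"api": "jog_arm", "payload": {"series": [[[0, 0, 0, 0, 0, 0], [0, 0, 0, 0, 0, 0], [0, 0, 0, 0, 0, 0], [0, 0, 0, 0, 0, 0], [0, 0, 0, 0, 0, 0], [0, 0, 0, 0, 0, 0], [0, 0, 0, 0, 0, 0], [0, 0, 0, 0, 0, 0]]], "fingers": 0.04, "grip_force": 25}}

```text
time: 3.33
eef_pos: [0.5493, 0.1471, 0.1879]
eef_rot: [-2.078, 2.352, -0.002]
wrist_force: [-0.3, 0.3, 2.7]
grip_width: 0.643
```

```bash
python3 -c "
from h import *
pose()"
```

```text
t 3.33 pos [0.5493 0.1471 0.1879] q [ 0.547  0.535 -0.38   0.001 -0.652 -0.671] F [-0.3  0.3  2.7] w 0.0559
```

Request:
{"api": "jog_arm", "payload": {"series": [[[0, 0, -0.01, 0, 0, 0], [0, 0, -0.03, 0, 0, 0], [0, 0, -0.055, 0, 0, 0], [0, 0, -0.08, 0, 0, 0], [0, 0, -0.1, 0, 0, 0], [0, 0, -0.1, 0, 0, 0], [0, 0, -0.1, 0, 0, 0]]]}}

```text
time: 3.92
eef_pos: [0.5488, 0.147, 0.2891]
eef_rot: [-2.076, 2.35, -0.002]
wrist_force: [-0.0, 0.2, -2.5]
grip_width: 0.643
```

```bash
python3 -c "
from h import *
h=[.5308,-.2375,.3868]
t=T(h,(.003,0,.12))[0];print(t)
go(t,.3868-np.pi/2)
import cv2
cv2.imwrite('pics/s3.png',cams.camera('scene')[140:290,180:400,::-1])"
```

```text
[ 0.53357836 -0.23636832  0.12      ]
t 3.92 pos [0.5488 0.147  0.2891] q [ 0.547  0.398 -0.291  0.    -0.876 -0.671] F [-0.   0.2 -2.5] w 0.0559
TCP target [ 0.5336 -0.2364  0.284 ] shift [ 0.3823 -0.0322  0.0039] turn [-0.0057  0.0023 -0.5106]
```

Lifted: the load is about 2–3 N, which suits 0.11–0.18 kg within the sensor noise. I'll carry it over the hook.

Request:
{"api": "jog_arm", "payload": {"series": [[[0.02, -0.002, 0, -0.003, 0.001, -0.03], [0.055, -0.005, 0, -0.006, 0.002, -0.08], [0.09, -0.008, 0, -0.006, 0.002, -0.13], [0.125, -0.011, 0, -0.006, 0.002, -0.18], [0.16, -0.014, 0, -0.006, 0.002, -0.23], [0.195, -0.017, 0, -0.006, 0.002, -0.28], [0.225, -0.019, 0, -0.006, 0.002, -0.33], [0.25, -0.021, 0, -0.006, 0.002, -0.37]]]}}

```text
time: 4.63
eef_pos: [0.5372, -0.106, 0.2852]
eef_rot: [2.473, -1.928, -0.009]
wrist_force: [0.2, 0.9, -2.2]
grip_width: 0.642
```

```bash
python3 -c "
from h import *
go([.5336,-.2364,.12],.3868-np.pi/2)"
```

```text
t 4.63 pos [ 0.5372 -0.106   0.2852] q [ 0.101  0.374 -0.342  0.    -0.863  0.145] F [ 0.2  0.9 -2.2] w 0.0559
TCP target [ 0.5336 -0.2364  0.284 ] shift [0.1256 0.0353 0.0013] turn [ 0.008   0.0017 -0.1401]
```

Request:
{"api": "jog_arm", "payload": {"series": [[[0.03, 0.008, 0, 0.008, 0.002, -0.04], [0.06, 0.017, 0, 0.008, 0.002, -0.08], [0.09, 0.025, 0, 0.008, 0.002, -0.12], [0.11, 0.031, 0, 0.008, 0.002, -0.14], [0.1256, 0.0353, 0, 0.008, 0.002, -0.14], [0.1256, 0.0353, 0, 0.008, 0.002, -0.14], [0.1256, 0.0353, 0, 0.008, 0.002, -0.14]]]}}

```text
time: 5.22
eef_pos: [0.5329, -0.2371, 0.2833]
eef_rot: [2.604, -1.755, -0.005]
wrist_force: [-0.7, 1.3, -2.3]
grip_width: 0.638
```

Run:
```python
from h import *
import cv2
p,M=pose()
cv2.imwrite("pics/w3.png",cams.camera("wrist")[:,:,::-1])
h=[.5308,-.2375,.3868]
for l in [(.065,-.125,.05),(.095,-.125,.05),(.065,0,.05),(-.095,-.125,.018),(-.095,0,.018),(.065,-.06,.05)]: print(l,pw(T(h,l)[0],p,M))
go([.5336,-.2364,.0412],.3868-np.pi/2)
```

```text
t 5.22 pos [ 0.5329 -0.2371  0.2833] q [-0.141  0.428 -0.256 -0.    -0.89   0.526] F [-0.7  1.3 -2.3] w 0.0555
(0.065, -0.125, 0.05) [230.6  45. ]
(0.095, -0.125, 0.05) [191.6  49.7]
(0.065, 0, 0.05) [237.2 216.4]
(-0.095, -0.125, 0.018) [440.2  56.1]
(-0.095, 0, 0.018) [434.1 203.3]
(0.065, -0.06, 0.05) [231.8 135.5]
t 5.27 pos [ 0.5331 -0.2363  0.2837] q [-0.14   0.428 -0.256 -0.    -0.89   0.526] F [-1.2  0.1 -1.5] w 0.0558
TCP target [ 0.5336 -0.2364  0.2052] shift [ 0.0004 -0.0007  0.0785] turn [ 0.0026  0.0018 -0.0011]
```

View pics/w3.png

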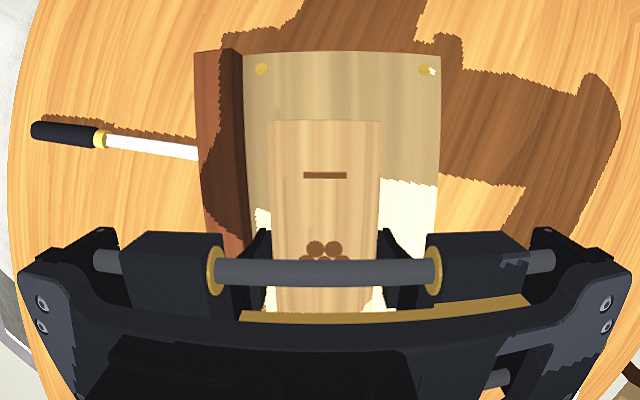

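The board corner at (440,56) matches the prediction. The fence corner is about 3 px (2–3 mm) off, and the yaw agrees. I'll lower the blank gently onto the board.

Request:
{"api": "jog_arm", "payload": {"series": [[[0, 0, 0.02, 0.002, 0.002, 0], [0, 0, 0.04, 0.002, 0.002, 0], [0, 0, 0.055, 0.002, 0.002, 0], [0, 0, 0.066, 0.002, 0.002, 0], [0, 0, 0.072, 0.002, 0.002, 0], [0, 0, 0.075, 0.002, 0.002, 0], [0, 0, 0.0765, 0.002, 0.002, 0], [0, 0, 0.0775, 0.002, 0.002, 0]]]}}

```text
time: 5.93
eef_pos: [0.5333, -0.2361, 0.2068]
eef_rot: [2.606, -1.754, 0.002]
wrist_force: [-0.2, -0.5, -1.4]
grip_width: 0.638
```

Request:
{"api": "jog_arm", "payload": {"series": [[[0, 0, 0.0, 0, 0, 0], [0, 0, 0, 0, 0, 0], [0, 0, 0, 0, 0, 0]]]}}

```text
time: 6.18
eef_pos: [0.5334, -0.2362, 0.2074]
eef_rot: [-2.606, 1.754, -0.004]
wrist_force: [-0.1, 0.7, -1.8]
grip_width: 0.643
```

Request:
{"api": "jog_arm", "payload": {"series": [[[0, 0, 0.0005, 0, 0, 0], [0, 0, 0.001, 0, 0, 0], [0, 0, 0.0015, 0, 0, 0], [0, 0, 0.002, 0, 0, 0], [0, 0, 0.002, 0, 0, 0], [0, 0, 0.002, 0, 0, 0]]]}}

```text
time: 6.68
eef_pos: [0.5335, -0.2362, 0.2059]
eef_rot: [-2.606, 1.753, -0.004]
wrist_force: [-1.5, 0.9, 2.6]
grip_width: 0.636
```

Run:
```python
from h import *
pose()
```

```text
t 6.68 pos [ 0.5335 -0.2362  0.2059] q [-0.139  0.527 -0.329  0.001 -0.712  0.525] F [-1.5  0.9  2.6] w 0.0554
```

Contact: the force went from -1.8 to +2.6 N at the expected height. I'll release and rise.

Request:
{"api": "jog_arm", "payload": {"series": [[[0, 0, 0, 0, 0, 0], [0, 0, 0, 0, 0, 0], [0, 0, 0, 0, 0, 0], [0, 0, 0, 0, 0, 0], [0, 0, 0, 0, 0, 0], [0, 0, 0, 0, 0, 0]]], "fingers": 0.07}}

```text
time: 7.18
eef_pos: [0.5336, -0.2362, 0.2058]
eef_rot: [-2.606, 1.753, -0.005]
wrist_force: [-0.1, 0.8, -0.2]
grip_width: 0.803
```

Request:
{"api": "jog_arm", "payload": {"series": [[[0, 0, -0.01, 0, 0, 0], [0, 0, -0.03, 0, 0, 0], [0, 0, -0.06, 0, 0, 0], [0, 0, -0.09, 0, 0, 0], [0, 0, -0.12, 0, 0, 0], [0, 0, -0.15, 0, 0, 0], [0, 0, -0.16, 0, 0, 0], [0, 0, -0.16, 0, 0, 0]]]}}

```text
time: 7.85
eef_pos: [0.5336, -0.2362, 0.3703]
eef_rot: [-2.604, 1.751, -0.017]
wrist_force: [-0.5, -1.1, 0.0]
grip_width: 0.806
```

Run:
```python
from h import *
import cv2
p,M=pose()
a=cams.camera("wrist")[:,:,::-1]
cv2.imwrite("pics/w4.png",cv2.resize(a[60:260,200:440],None,fx=3.2,fy=3,interpolation=cv2.INTER_CUBIC))
cv2.imwrite("pics/w4full.png",a)
h=[.5308,-.2375,.3868]
for l in [(.065,-.125,.05),(.065,0,.05),(-.095,-.125,.018),(-.095,0.,.018),(.003,0,.046),(.003,-.045,.046),(.003,.045,.046)]: print(l,(pw(T(h,l)[0],p,M)-[200,60]+.5)*[3.2,3])
# orientation-chain test and wrist-geometry fit
rows=[eval(l) for l in open("log.txt")]
def Rq(q):return R.from_euler("ZYXY",[q[0],q[1]-q[2],q[3],-q[4]]).as_matrix()
for q,x,r in rows[::5]:
    print("z err",(Rq(q)[:,0]-R.from_rotvec(r).as_matrix()[:,2]).round(3))
def fk(q,k):
    rz=R.from_euler("Z",q[0]).as_matrix();c=lambda a:rz@np.array([np.cos(a),0,-np.sin(a)])
    return np.array([0,0,k[0]])+rz@[k[1],0,0]+k[2]*c(q[1]-np.pi/2+k[6])+k[3]*c(q[1]-q[2]+k[4])+k[5]*Rq(q)[:,0]
f=lambda k:np.concatenate([fk(q,k)-x for q,x,r in rows])
s=least_squares(f,[.35,0,.36,.36,0,.1,0]);print(s.x.round(4),"max err",abs(s.fun).max())
```

```text
t 7.85 pos [ 0.5336 -0.2362  0.3703] q [-0.139  0.339 -0.153  0.002 -1.068  0.525] F [-0.5 -1.1  0. ] w 0.0701
(0.065, -0.125, 0.05) [199.36  17.7 ]
(0.065, 0, 0.05) [208.  392.4]
(-0.095, -0.125, 0.018) [693.76  37.8 ]
(-0.095, 0.0, 0.018) [682.24 373.5 ]
(0.003, 0, 0.046) [403.84 389.7 ]
(0.003, -0.045, 0.046) [404.16 256.5 ]
(0.003, 0.045, 0.046) [403.52 514.5 ]Traceback (most recent call last):
  File "<stdin>", line 13, in <module>
  File "<stdin>", line 11, in Rq
  File "scipy/spatial/transform/_rotation.pyx", line 1413, in scipy.spatial.transform._rotation.Rotation.from_euler
ValueError: Expected axis specification to be a non-empty string of upto 3 characters, got ZYXY
```

View pics/w4.png

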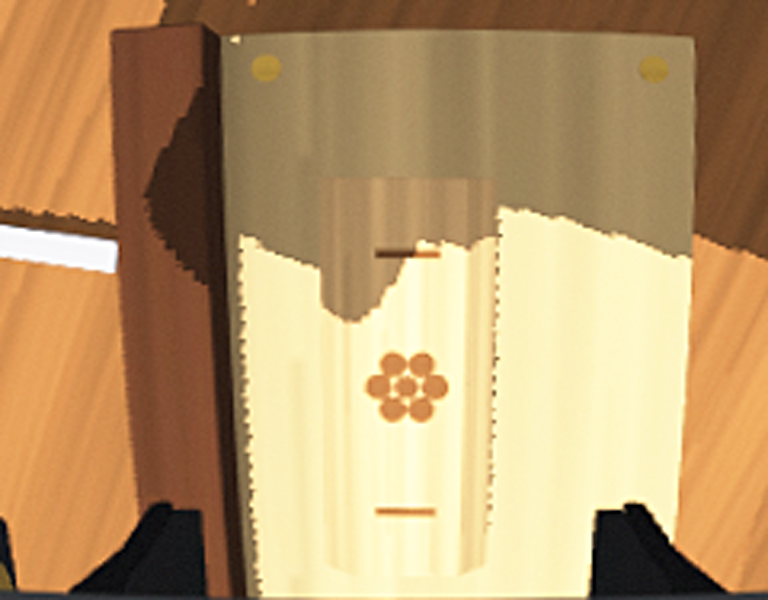

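The blank sits released on the board, bevels up and parallel to the fence. Its rosette is at (407,387), against a prediction of (404,390). The fence edge looks about 2–3 mm nearer than my fit. Next I'll check that the diagonal push pose is reachable, by fitting the kinematics.

```bash
cat > kin.py <<'E'
from h import *
rows=[eval(l) for l in open("log.txt")]
E_=lambda a,v:R.from_euler(a,v).as_matrix()
def Rq(q): # columns: tool axes, tool z first built along x
    return E_("ZY",[q[0],q[1]-q[2]])@E_("X",q[3])@E_("Y",-q[4])@E_("X",q[5])@C
C=np.eye(3)
def fk(q,k):
    rz=E_("Z",q[0]);c=lambda a:rz@np.array([np.cos(a),0,-np.sin(a)])
    return np.array([0,0,k[0]])+k[1]*c(q[1]-np.pi/2+k[4])+k[2]*c(q[1]-q[2]+k[5])+k[3]*Rq(q)[:,2]
best=None
for sg in (1,-1):
    pass
q,x,r=rows[-1];M=R.from_rotvec(r).as_matrix()
B=E_("ZY",[q[0],q[1]-q[2]])@E_("X",q[3])@E_("Y",-q[4])@E_("X",q[5])
C=np.round(B.T@M)
s=None
def fit():
    f=lambda k:np.concatenate([fk(q,k)-x for q,x,r in rows])
    s=least_squares(f,[.35,.36,.36,.1,0,0]);return s.x,abs(s.fun).max()
E
python3 - <<'E'
import kin;from kin import *
print(C)
for q,x,r in rows: print((kin.Rq(q)-R.from_rotvec(r).as_matrix()).round(2).ravel())
print(kin.fit())
E
```

```text
[[-0. -0.  1.]
 [-0. -1. -0.]
 [ 1. -0.  0.]]
[-0.62  1.9  -0.    1.9   0.62  0.   -0.   -0.    0.  ]
[ 0.48  1.93 -0.    1.93 -0.48  0.   -0.   -0.    0.  ]
[ 0.49  1.92 -0.    1.92 -0.49  0.   -0.01 -0.01  0.  ]
[ 0.47  1.93 -0.    1.93 -0.47  0.   -0.   -0.    0.  ]
[ 0.47  1.93 -0.    1.93 -0.47  0.    0.    0.   -0.  ]
[ 0.47  1.93 -0.    1.93 -0.47  0.    0.    0.    0.  ]
[ 0.47  1.93 -0.    1.93 -0.47  0.    0.01  0.01  0.  ]
[ 0.75  0.93 -0.    0.93 -0.75  0.   -0.01 -0.01  0.  ]
[ 0.41  0.31 -0.    0.31 -0.41 -0.   -0.   -0.    0.  ]
[ 0.41  0.31 -0.    0.31 -0.41 -0.   -0.   -0.    0.  ]
[ 0.41  0.31  0.    0.31 -0.41  0.   -0.   -0.   -0.  ]
[ 0.41  0.31  0.    0.31 -0.41  0.    0.    0.   -0.  ]
(array([-2.97213238,  0.81533524,  0.5141318 , -2.88769828, -0.11236805,
        0.23093213]), np.float64(0.15987996463370294))
```

Run:
```python
from h import *
h=[.5308,-.2375,.3868]
t=T(h,(-.09,0,.14))[0];print(t)
print("camera down");go(t,.3868+np.pi,-np.pi/4,.182)
print("camera up");go(t,.3868,np.pi/4,.182)
```

```text
[ 0.44744912 -0.27145041  0.14      ]
camera down
t 7.90 pos [ 0.533  -0.236   0.3675] q [-1.390e-01  3.410e-01 -1.560e-01  1.000e-03 -1.067e+00  5.250e-01] F [-0.4 -0.1 -0.5] w 0.0698
TCP target [ 0.3283 -0.32    0.2687] shift [0.0003 0.2218 0.0977] turn [ 0.6071 -0.613   1.4844]
camera up
t 7.90 pos [ 0.533  -0.236   0.3675] q [-1.390e-01  3.410e-01 -1.560e-01  1.000e-03 -1.067e+00  5.250e-01] F [-0.4 -0.1 -0.5] w 0.0698
TCP target [ 0.3283 -0.32    0.2687] shift [0.0003 0.2218 0.0977] turn [ 0.6128  0.607  -1.4823]
```

Request:
{"api": "jog_arm", "payload": {"series": [[[0, 0.015, 0, 0.042, -0.042, 0.1], [0, 0.03, 0, 0.083, -0.083, 0.2], [0, 0.05, 0, 0.125, -0.125, 0.3], [0, 0.07, 0, 0.166, -0.166, 0.4], [0, 0.09, 0, 0.208, -0.208, 0.5], [0, 0.11, 0, 0.25, -0.25, 0.6], [0, 0.12, 0, 0.29, -0.29, 0.7], [0, 0.13, 0, 0.33, -0.33, 0.8]]], "fingers": 0.0}}

```text
time: 8.57
eef_pos: [0.4113, -0.285, 0.365]
eef_rot: [-1.447, 2.266, 0.119]
wrist_force: [0.1, -0.3, 0.7]
grip_width: 0.284
```

Run:
```python
from h import *
go([.4474,-.2715,.14],.3868+np.pi,-np.pi/4,.182)
```

```text
t 8.57 pos [ 0.4113 -0.285   0.365 ] q [-0.426  0.204 -0.204 -0.497 -1.037  0.222] F [ 0.1 -0.3  0.7] w 0.0247
TCP target [ 0.3282 -0.32    0.2687] shift [0.0983 0.0732 0.0489] turn [ 0.2786 -0.2803  0.677 ]
```

Request:
{"api": "jog_arm", "payload": {"series": [[[0.015, 0.011, 0.007, 0.041, -0.041, 0.1], [0.03, 0.022, 0.015, 0.082, -0.082, 0.2], [0.045, 0.034, 0.022, 0.124, -0.124, 0.3], [0.06, 0.045, 0.03, 0.165, -0.165, 0.4], [0.075, 0.056, 0.037, 0.206, -0.206, 0.5], [0.09, 0.067, 0.045, 0.247, -0.249, 0.6], [0.098, 0.073, 0.049, 0.279, -0.28, 0.677], [0.098, 0.073, 0.049, 0.279, -0.28, 0.677]]]}}

```text
time: 9.23
eef_pos: [0.3261, -0.3197, 0.2652]
eef_rot: [-0.444, 2.325, 0.195]
wrist_force: [-1.0, -0.5, 0.1]
grip_width: 0.005
```

Run:
```python
from h import *
h=[.5308,-.2375,.3868]
go(T(h,(-.06,0,.081))[0],.3868+np.pi,-np.pi/4,.182)
import cv2
cv2.imwrite("pics/side5.png",cv2.resize(cams.camera("side")[60:260,280:560,::-1],None,fx=2.8,fy=2.8,interpolation=cv2.INTER_CUBIC))
```

```text
t 9.23 pos [ 0.3261 -0.3197  0.2652] q [-0.761  0.272 -0.338 -0.997 -0.874  0.206] F [-1.  -0.5  0.1] w 0.0004
TCP target [ 0.356  -0.3087  0.2097] shift [ 0.0165 -0.0014  0.0619] turn [ 0.0017 -0.0027 -0.0102]
```

View pics/side5.png

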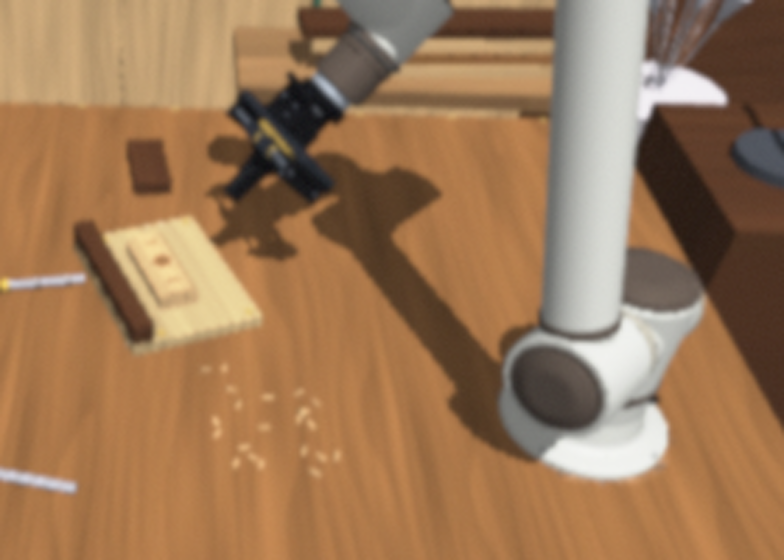

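The side view shows the gripper tilted 45° behind the board, shut and aimed at the blank. Everything else is untouched. I'll approach to about 8 mm off the bevel.

Request:
{"api": "jog_arm", "payload": {"series": [[[0.004, 0, 0.015, 0.002, -0.003, -0.01], [0.008, -0.001, 0.03, 0.002, -0.003, -0.01], [0.012, -0.001, 0.045, 0.002, -0.003, -0.01], [0.0165, -0.0014, 0.06, 0.002, -0.003, -0.01], [0.0165, -0.0014, 0.075, 0.002, -0.003, -0.01], [0.0165, -0.0014, 0.09, 0.002, -0.003, -0.01], [0.0165, -0.0014, 0.1, 0.002, -0.003, -0.01], [0.0165, -0.0014, 0.105, 0.002, -0.003, -0.01]]]}}

```text
time: 9.95
eef_pos: [0.3864, -0.2967, 0.1795]
eef_rot: [-0.462, 2.319, 0.187]
wrist_force: [-0.4, -0.3, -0.1]
grip_width: 0.004
```

Run:
```python
from h import *
import cv2
h=[.5308,-.2375,.3868]
go(T(h,(-.02,0,.041))[0],.3868+np.pi,-np.pi/4,.182)
```

```text
t 9.95 pos [ 0.3864 -0.2967  0.1795] q [-0.684  0.454 -0.324 -1.165 -0.742  0.393] F [-0.4 -0.3 -0.1] w 0.0003
TCP target [ 0.3931 -0.2936  0.1697] shift [0.0017 0.0003 0.0122] turn [ 0.0018 -0.0004  0.0061]
```

Request:
{"api": "jog_arm", "payload": {"series": [[[0.001, 0, 0.004, 0.002, 0, 0.006], [0.0015, 0, 0.007, 0.002, 0, 0.006], [0.0015, 0, 0.009, 0.002, 0, 0.006], [0.0015, 0, 0.0105, 0.002, 0, 0.006], [0.0015, 0, 0.0115, 0.002, 0, 0.006], [0.0015, 0, 0.012, 0.002, 0, 0.006], [0.0015, 0, 0.012, 0.002, 0, 0.006]]]}}

```text
time: 10.53
eef_pos: [0.3932, -0.294, 0.1702]
eef_rot: [-0.454, 2.32, 0.187]
wrist_force: [0.1, -0.3, 0.9]
grip_width: 0.004
```

Run:
```python
from h import *
import cv2
h=[.5308,-.2375,.3868]
go(T(h,(-.02,0,.041))[0],.3868+np.pi,-np.pi/4,.182)
cv2.imwrite("pics/side6.png",cv2.resize(cams.camera("side")[120:200,290:400,::-1],None,fx=7,fy=7,interpolation=cv2.INTER_CUBIC))
```

```text
t 10.53 pos [ 0.3932 -0.294   0.1702] q [-0.677  0.475 -0.32  -1.187 -0.729  0.408] F [ 0.1 -0.3  0.9] w 0.0004
TCP target [ 0.3931 -0.2936  0.1697] shift [0.0003 0.0005 0.0004] turn [-0.0007 -0.0001  0.0003]
```

View pics/side6.png

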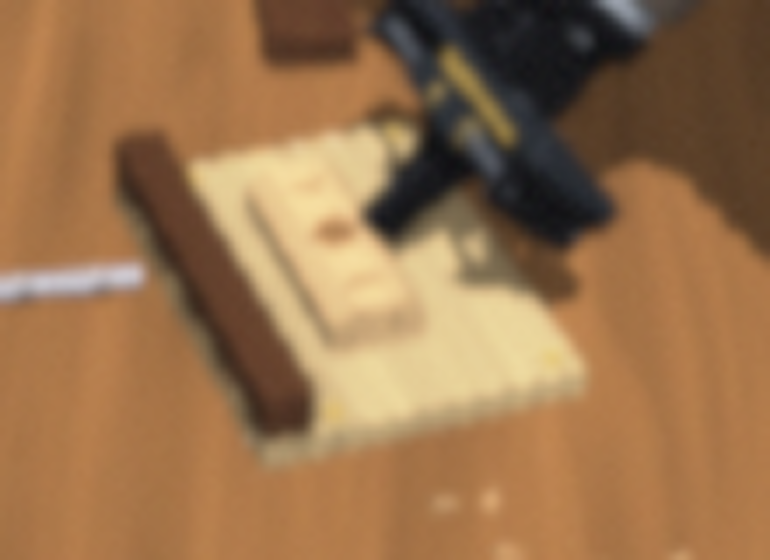

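The fingertip is at the near bevel, in line with the rosette. Next, a slow slide along the hook's +x, where tool (-x,+z)/√2 per mm is horizontal travel.

Request:
{"api": "jog_arm", "payload": {"series": [[[0, 0, 0.001, 0, 0, 0], [-0.0014, 0, 0.0024, 0, 0, 0], [-0.0028, 0, 0.0038, 0, 0, 0], [-0.0042, 0, 0.0052, 0, 0, 0], [-0.0057, 0, 0.0067, 0, 0, 0], [-0.0071, 0, 0.0081, 0, 0, 0], [-0.0085, 0, 0.0095, 0, 0, 0], [-0.0099, 0, 0.0109, 0, 0, 0]]]}}

```text
time: 11.25
eef_pos: [0.4072, -0.2887, 0.17]
eef_rot: [-0.455, 2.319, 0.186]
wrist_force: [-3.3, -0.6, 5.5]
grip_width: 0.006
```

Run:
```python
from h import *
import cv2
h=[.5308,-.2375,.3868]
go(T(h,(-.005,0,.041))[0],.3868+np.pi,-np.pi/4,.182)
```

```text
t 11.25 pos [ 0.4072 -0.2887  0.17  ] q [-0.649  0.481 -0.306 -1.191 -0.714  0.388] F [-3.3 -0.6  5.5] w 0.0005
TCP target [ 0.407  -0.2879  0.1697] shift [0.0002 0.0008 0.0003] turn [-0.0015  0.0006  0.0011]
```

Request:
{"api": "jog_arm", "payload": {"series": [[[-0.001, 0.0003, 0.0015, 0, 0, 0], [-0.0021, 0.0005, 0.0026, 0, 0, 0], [-0.0032, 0.0008, 0.0037, 0, 0, 0], [-0.0042, 0.0008, 0.0047, 0, 0, 0], [-0.0053, 0.0008, 0.0058, 0, 0, 0], [-0.0064, 0.0008, 0.0069, 0, 0, 0], [-0.0074, 0.0008, 0.0079, 0, 0, 0], [-0.0085, 0.0008, 0.009, 0, 0, 0]]]}}

```text
time: 11.92
eef_pos: [0.4186, -0.2833, 0.17]
eef_rot: [-0.455, 2.319, 0.185]
wrist_force: [-3.2, -0.9, 5.5]
grip_width: 0.006
```

Run:
```python
from h import *
h=[.5308,-.2375,.3868]
go(T(h,(.014,0,.041))[0],.3868+np.pi,-np.pi/4,.182)
```

```text
t 11.92 pos [ 0.4186 -0.2833  0.17  ] q [-0.626  0.485 -0.296 -1.195 -0.701  0.371] F [-3.2 -0.9  5.5] w 0.0005
TCP target [ 0.4246 -0.2808  0.1697] shift [-0.0044  0.0001  0.0048] turn [-0.0018  0.001   0.0016]
```

Request:
{"api": "jog_arm", "payload": {"series": [[[-0.0004, 0, 0.0009, 0, 0, 0], [-0.0008, 0, 0.0013, 0, 0, 0], [-0.0013, 0, 0.0018, 0, 0, 0], [-0.0017, 0, 0.0022, 0, 0, 0], [-0.0021, 0, 0.0026, 0, 0, 0], [-0.0025, 0, 0.003, 0, 0, 0]]]}}

```text
time: 12.42
eef_pos: [0.4223, -0.282, 0.1699]
eef_rot: [-0.455, 2.318, 0.185]
wrist_force: [-4.5, -1.5, 6.4]
grip_width: -0.002
```

Request:
{"api": "jog_arm", "payload": {"series": [[[-0.0003, 0, 0.0006, 0, 0, 0], [-0.0006, 0, 0.0009, 0, 0, 0], [-0.0009, 0, 0.0012, 0, 0, 0], [-0.0012, 0, 0.0015, 0, 0, 0]]]}}

```text
time: 12.75
eef_pos: [0.4234, -0.2818, 0.17]
eef_rot: [-0.457, 2.319, 0.183]
wrist_force: [-7.7, -3.2, 10.2]
grip_width: 0.008
```

The force is rising, so the fence is probably reached. Now the pure diagonal push, along tool z only.

Request:
{"api": "jog_arm", "payload": {"series": [[[0, 0, 0.0005, 0, 0, 0], [0, 0, 0.001, 0, 0, 0], [0, 0, 0.0015, 0, 0, 0], [0, 0, 0.0015, 0, 0, 0]]]}}

```text
time: 13.08
eef_pos: [0.4234, -0.2819, 0.17]
eef_rot: [-0.459, 2.319, 0.182]
wrist_force: [-10.8, -3.0, 12.5]
grip_width: 0.005
```

Run:
```python
from h import *
import cv2
h=[.5308,-.2375,.3868]
go(T(h,(.014,0,.041))[0],.3868+np.pi,-np.pi/4,.182)
a=cv2.resize(cams.camera("side")[128:188,296:376,::-1],None,fx=7,fy=7,interpolation=cv2.INTER_CUBIC)
b=cv2.resize(cams.camera("scene")[150:222,205:305,::-1],None,fx=7,fy=7,interpolation=cv2.INTER_CUBIC)
cv2.imwrite("pics/side7.png",a);cv2.imwrite("pics/scene7.png",b)
```

```text
t 13.08 pos [ 0.4234 -0.2819  0.17  ] q [-0.617  0.488 -0.29  -1.194 -0.694  0.365] F [-10.8  -3.   12.5] w 0.0005
TCP target [ 0.4246 -0.2808  0.1697] shift [-0.0008  0.0006  0.0013] turn [-0.0029  0.0002  0.005 ]
```

View pics/scene7.png

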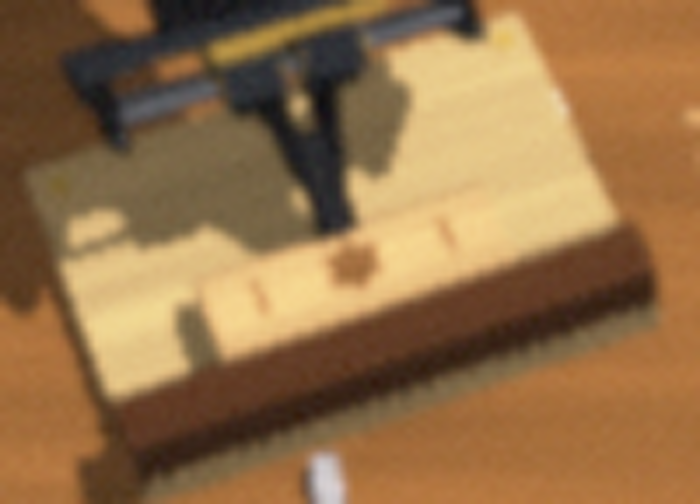

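View pics/side7.png

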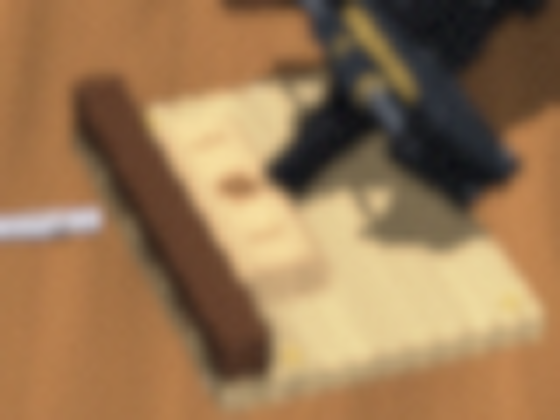

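The blank is against the fence at a stable pose while the force rises. I'll check flushness from the tick marks (262,297), (446,233), the rosette (353,265) and the fence's top edge (110,402)–(625,228), then firm up the push.

Run:
```python
from h import *
S=lambda x,y:((x+.5)/7-.5+205,(y+.5)/7-.5+150)
a,b,r=[at("scene",S(*u),.046) for u in((262,297),(446,233),(353,265))]
f,g=[at("scene",S(*u),.05) for u in((110,402),(625,228))]
ang=lambda v:np.degrees(np.arctan2(-v[0],v[1]))
d=(g-f)/np.linalg.norm(g-f)
print("yaw blank",ang(b-a),"fence",ang(g-f),"len ticks",np.linalg.norm(b-a),"fence len",np.linalg.norm(g-f))
print("rosette->fence dist",abs(np.cross(d[:2],(r-f)[:2])),"along from end",(r-f)@d)
D=lambda x,y:((x+.5)/7-.5+296,(y+.5)/7-.5+128)
print("rosette scene/side",r,at("side",D(238,184),.046))
```

```text
yaw blank 23.300266127096915 fence 22.435610354089683 len ticks 0.08900133457374981 fence len 0.24488944377741018
rosette->fence dist 0.03128191134137601 along from end 0.1233386940439731
rosette scene/side [ 0.56259886 -0.22562502  0.046     ] [ 0.565597   -0.22783843  0.046     ]<stdin>:8: DeprecationWarning: Arrays of 2-dimensional vectors are deprecated. Use arrays of 3-dimensional vectors instead. (deprecated in NumPy 2.0)
```

Request:
{"api": "jog_arm", "payload": {"series": [[[0, 0, 0.0012, -0.001, 0, 0.002], [0, 0, 0.0016, -0.002, 0, 0.003], [0, 0, 0.002, -0.003, 0, 0.005], [0, 0, 0.0023, -0.003, 0, 0.005], [0, 0, 0.0026, -0.003, 0, 0.005], [0, 0, 0.0026, -0.003, 0, 0.005], [0, 0, 0.0026, -0.003, 0, 0.005]]]}}

```text
time: 13.77
eef_pos: [0.4236, -0.2822, 0.17]
eef_rot: [-0.457, 2.319, 0.186]
wrist_force: [-15.1, -4.4, 18.0]
grip_width: 0.005
```

Request:
{"api": "jog_arm", "payload": {"series": [[[0, 0, 0.0026, 0, 0, 0], [0, 0, 0.003, 0, 0, 0], [0, 0, 0.0034, 0, 0, 0], [0, 0, 0.0034, 0, 0, 0], [0, 0, 0.0034, 0, 0, 0], [0, 0, 0.0034, 0, 0, 0], [0, 0, 0.0034, 0, 0, 0], [0, 0, 0.0034, 0, 0, 0]]]}}

```text
time: 14.43
eef_pos: [0.4236, -0.2822, 0.1699]
eef_rot: [-0.461, 2.318, 0.185]
wrist_force: [-20.0, -4.5, 23.9]
grip_width: 0.007
```

Run:
```python
from h import *
import cv2
pose()
f=lambda c,y,x:cv2.resize(c[y:y+45,x:x+80,::-1],None,fx=7,fy=7,interpolation=cv2.INTER_CUBIC)
w=cams.camera("wrist")[:,:,::-1];s=cams.camera("scene")
k=np.zeros((600,560,3),np.uint8);k[:250]=cv2.resize(w,(560,350))[:250];k[260:575]=f(s,172,215)
cv2.imwrite("pics/last.png",k);pose()
```

```text
t 14.43 pos [ 0.4236 -0.2822  0.1699] q [-0.617  0.489 -0.289 -1.193 -0.697  0.366] F [-20.   -4.5  23.9] w 0.0006
t 14.53 pos [ 0.4236 -0.2822  0.1699] q [-0.618  0.489 -0.289 -1.193 -0.697  0.366] F [-19.6  -5.3  23.3] w 0.0004
```

View pics/last.png

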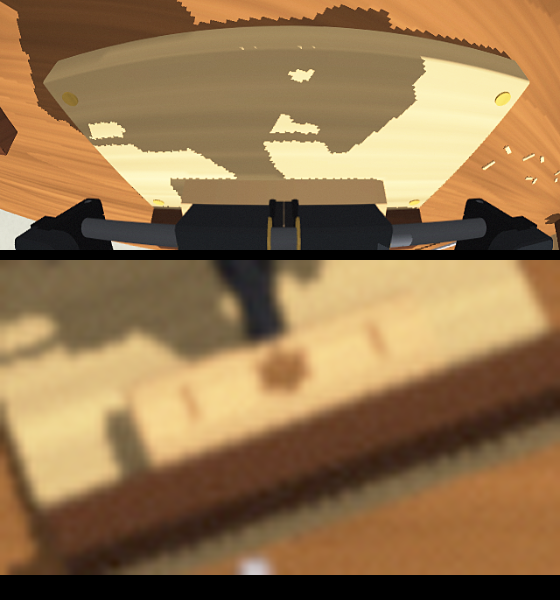

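The last view shows the blank parallel to the fence with no visible gap, held by the fingertips mid-length. The pose stays put while the push reads about 31 N. I'll hand in.

```bash
python3 -c "
from workcell import hand_in,sensors
print(sensors.sense()['wrist_force'].round(1));print(hand_in())"
```

```text
[-19.6  -5.3  23.3]
the job is handed in; nothing more can be done
None
```

The blank is seated against the fence, and I handed the job in at about 14.5 s of the 59 s allowed, with the arm still pushing. I gripped the blank by its upright sides and set it down on the board, bevels up, with light contact (+2.6 N) before letting go. I then slid it to the fence with the shut fingers on its near bevel, tilted 45°.

**Last checks**
- **Push:** it held steady at about 31 N, roughly 20 N into the fence and 23 N down. Raising it from about 17 N moved the tool only about 0.3 mm, so the blank was against a firm stop.
- **Position:** the blank sits mid-length on the fence, about 123 mm from its end. The last picture shows no gap.
- **Bystanders:** nothing came near the mallet, gouge, chisel or offcut.

**Disagreements, not resolved**
- **Distance to the fence:** before the final firming, the scene camera put the blank's centre line 31 mm from the fence face, where 28 mm is flush. One scene pixel is about 2–3 mm.
- **Angle:** the same picture showed the blank about 0.9° off parallel. I put both down to how finely the pixels can be read, since the push met a firm stop.
- **Fence position:** the fence also appeared 2–3 mm nearer in the wrist view than in my first fit. I allowed for this by seating the blank on force rather than on position.

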